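# Fresh drip cup, then read the pocket meter over it

### The job

Put the fresh metal cup as a liner into the identical cup standing on the round drip tray, so that it is fully nested and upright, and let go of it. Then draw the pocket pH meter up out of its stand and hold it slanted, about halfway between upright and lying flat, with its display side facing upward and its electrode tip over the middle of the fresh cup, a few centimetres above its mouth and touching nothing, so that its drips fall into the cup. Finish still holding the meter there, with the cups left nested on the tray and the other things on the bench left where they are.

Things in the scene. Friction and masses are not known exactly. Their poses are not given: they have to be found in the camera images.
- fresh_cup: Fresh cup: loose stepped metal cup standing alone on the bench, 90 mm tall, about 110 g. Lower part tapers from 36 mm (foot) to 55 mm outside diameter; at 56-60 mm height a shoulder widens it to a straight collar, 66 mm outside, up to the rim. Wall 3 mm, mouth 60 mm inside. Round. Origin at the centre of its underside, z up along its axis.
- tray_cup: Tray cup: identical to the fresh cup, standing loose, upright and empty on the drip tray, within 17 mm of its centre. Origin at the centre of its underside, z up. Nested in it, the fresh cup's shoulder sits on this cup's rim and the fresh cup stands about 31 mm higher, so about 30 mm of its collar stays clear above this rim.
- drip_tray: Round shallow steel drip tray, 132 mm across, rim 12 mm high, fixed to the bench. Its flat floor, on which the tray cup stands, is 6 mm above the bench. Origin at the centre of its underside.
- fresh_cup_rim (a point): Centre of the fresh cup's mouth, at rim level (90 mm above its underside).
- meter: Loose white pocket pH meter in the stand, tip down. Body 20 thick (x), 32 wide (y), from z 45 to 155 mm; grey cap to z 163; round 14 mm electrode below, z 0-45. Origin at the electrode's tip, z along the meter to the cap. Display (at z 128) and buttons on the +x face, which starts facing away from the robot within 30 deg of world +x. 70-130 g, centre of mass near z 95.
- stand: Grey stand, fixed: foot 85 x 80 x 8 mm and an upright open-topped sleeve, 34 (x) by 46 (y) mm outside, 24 by 36 inside, mouth 85 mm above the bench. The meter stands in it with 2 mm play each side, tip on the floor 8 mm above the bench, its axes along the stand's. Origin at the centre of the underside, z up.
- bottle1: Bystander: small dropper bottle, 34 mm diameter, 65 mm tall; origin at its underside.
- bottle2: Bystander: small dropper bottle, 34 mm diameter, 65 mm tall; origin at its underside.
- bottle3: Bystander: small dropper bottle, 34 mm diameter, 65 mm tall; origin at its underside.
- jar: Bystander: closed jar, 64 mm diameter, 70 mm tall; origin at its underside.
- dish: Bystander: white bowl, 90 mm across, 35 mm high; origin at its underside.
- timer: Bystander: flat white timer, 55 by 75 by 22 mm; origin at the centre of its underside.
- cassette1: Bystander: white test cassette lying flat, 70 by 21 by 6 mm; origin at the centre of its underside.
- cassette2: Bystander: white test cassette lying flat, 70 by 21 by 6 mm; origin at the centre of its underside.
There are look-alikes about, which are no part of the job. Leave any yellow look-alike of the stand alone.

How it is judged:
By the outcome, as a careful person would: the job done as asked, in the order asked, and still so for the second after the job is handed in, while the arm keeps its last pose, push and grip.
It also fails if it takes over 61 s, if anything falls off the work surface, if the arm or the gripper's body presses on something with over 40 N, if the wrist force passes 120 N, or if a joint passes its speed limit or range.

### The arm

A 6-joint arm with a two-finger parallel gripper is mounted at the origin on the work surface. World frame = base frame: x ahead of the robot, y to its left, z up, the work surface at z = 0. Lengths are in m, angles in degrees, forces in N, time in s.
With the tool pointing down it reaches from about 0.3 to 0.75 m from the base axis. Payload 8.5 kg.
Tool frame: the origin (TCP) lies at the very end of the fingers, on their centre line; the grasp point (between the pads) lies 19 mm behind it (hold_point_z is the distance from the TCP to the grasp point, in m); z points along the fingers, y is the direction in which the jaws open and shut (so a half turn about z gives the same grasp; the last joint's range is limited). The gripper opens to 85 mm and grips with 20 to 120 N. Pads are 22 mm wide; open, the fingers measure 114 mm over their backs; the gripper's body (76 mm by 85 mm) begins 54 mm behind the grasp point. The pads swing forward as they close: fully open they stand 13 mm farther back than shut.
Start: joints at [-86.763, 21.807, 74.336, -0, 83.858, -12.336], TCP at [0.148, -0.53, 0.231] pointing down, gripper open.
Joint ranges: [-178.18, 178.18], [-50.72, 133.34], [12.68, 142.11], [-81.47, 261.47], [9.98, 163.14], [-165.26, 165.26]. Speed limits (degrees/s): [136.94, 136.94, 180, 180, 180, 180].

### API

Orientations are given as a 3x3 rotation matrix whose columns are the frame's x, y, z axes.
In Python, from rig import observe, get_image, close_job, hold_point_z gives the robot as it stands. The module is installed in compiled form; this text tells all that it offers.
- The arm moves only by the tool jog_arm, never from a script. Its arguments are lists of equal length, an entry for each row: "travel": the shift along the world's x, y, z in m, a list of three; "dr": the turn, a rotation vector about the world's x, y, z in rad, a list of three. In form: {"travel": [[x, y, z], ...], "dr": [[rx, ry, rz], ...]}. A call has 1 to 20 rows; each row shifts and turns the commanded pose from where the row before left it; what a row does not reach is not made up. A row lasts 1/12 s, in which the tool goes at most 41.7 mm and 7.16 degrees, less where a joint would pass 70% of its speed; a pose out of reach is approached as far as the arm can. A call with a gripper value outside its range is refused whole. "jaw" is the finger opening in m, from 0 to 0.0854, set as the call begins (left out, the last holds). The fingers move at their own pace and stop on an object; "newtons" is the grip in N (left out, the last holds). Time passes only in rows, so rows that do not move let the fingers close. It gives the time, the measured TCP pose, the force and the opening at its end, in the units of the state.
- observe(): the state, without advancing time (a new reading comes with each control period).
- get_image(name): name is "scene" or "top"; returns a dict with "color" (480x640x3 uint8, red, green, blue), "fovy" (degrees; the focal length in pixels is half the picture's height over the tangent of half this angle, whatever the lens; pixels are square), "cx", "cy" (the principal point, pixels), "R" (3x3) and "t" (3): a world point X has camera coordinates R X + t. Camera axes: x right, y down, z forward; pixel columns grow to the right and rows downward; lengths in m; the calibration is good to about 2 mm. A picture is of the moment at which its call begins. There is no depth.
- close_job(): hands the job in, once; it reports no verdict.
The state is a dict: "time_s": time; "q": joint angles; "qvel": joint speeds; "joint_efforts": joint torques, N m; "position": TCP position; "tool_rot": TCP orientation; "ft_force": force on the tool from outside, world axes, zero at the start; "wrist_torque": the same for the moment, N m; "grip_width": finger opening in m.
Only numpy, scipy, OpenCV 4.12 (cv2) and the standard library are available. Lean on these libraries where they do the work, as an engineer would, in place of code of your own. Each camera call takes 0.05 s, during which the arm holds its last target.

## Working session

There is one attempt and no reset: what is moved stays moved. The work goes in short steps, Python scripts to look and compute and a tool call to move; the robot and the scene stay as the last step left them, time stands still between calls to the robot, and variables do not carry over. Pictures are saved under pics/ and viewed, and the job is handed in when it is done.

Besides the shell and the picture viewer there is one more tool, called as name(argument=value, ...) on one line, values as JSON. jog_arm: Moves the arm, as the interface text tells. Its arguments: {"type":"object","properties":{"travel":{"type":"array"},"dr":{"type":"array"},"jaw":{"type":"number"},"newtons":{"type":"number"}},"required":["travel","dr"]}

```bash
mkdir -p pics; ls; cat > h.py <<'E'
import numpy as np, cv2, pickle
from rig import observe, get_image, close_job, hold_point_z
def snap(n,f):
    im=get_image(n); pickle.dump(im,open(f'pics/{f}.pkl','wb')); cv2.imwrite(f'pics/{f}.png',im['color'][:,:,::-1]); return im
def load(f): return pickle.load(open(f'pics/{f}.pkl','rb'))
def foc(im): return im['color'].shape[0]/2/np.tan(np.radians(im['fovy'])/2)
def proj(im,X):
    c=np.array(im['R'])@np.array(X,float)+np.array(im['t']); return np.array([im['cx']+foc(im)*c[0]/c[2], im['cy']+foc(im)*c[1]/c[2]])
def ray(im,u,v):
    R=np.array(im['R']);d=R.T@np.array([(u-im['cx'])/foc(im),(v-im['cy'])/foc(im),1.]);return -R.T@np.array(im['t']),d
def atz(im,u,v,z):
    o,d=ray(im,u,v); return o+d*(z-o[2])/d[2]
def crop(f,x0,y0,x1,y1,s,out):
    c=cv2.imread(f'pics/{f}.png')[y0:y1,x0:x1]; cv2.imwrite(f'pics/{out}.png',cv2.resize(c,None,fx=s,fy=s,interpolation=cv2.INTER_CUBIC))
E
python3 - <<'E'
from h import *
for n in('scene','top'):
    im=snap(n,n+'0'); print(n,im['fovy'],im['cx'],im['cy'],ray(im,320,240))
print(observe(),hold_point_z)
E
```

```text
pics
scene 57.268004998616725 325.42345326845935 241.34244894099106 (array([1.00680053, 0.76008592, 0.80011881]), array([-0.40985705, -0.65762877, -0.63222081]))
top 47.05225768293498 312.6627202648115 239.5741545136478 (array([ 0.36825613, -0.00716086,  1.22827186]), array([ 0.12537724, -0.00951253, -0.99215311]))
{'time_s': 0.1, 'q': array([-8.67648299e+01,  2.18375023e+01,  7.43792354e+01, -2.91661966e-04,
        8.38566628e+01, -1.23342738e+01]), 'qvel': array([-0.02799742, -0.03035365, -0.15844319,  0.02676405, -0.01002369,
       -0.00641223]), 'joint_efforts': array([ 4.86932913e-03, -4.49222445e+01, -2.31659853e+01, -1.29620225e-04,
        3.62712715e-03, -2.58768699e-05]), 'position': array([ 0.14761903, -0.52955454,  0.23077694]), 'tool_rot': array([[ 9.63305709e-01,  2.68406603e-01, -7.73501335e-05],
       [ 2.68406480e-01, -9.63304898e-01,  1.27875320e-03],
       [ 2.68714039e-04, -1.25259153e-03, -9.99999179e-01]]), 'ft_force': array([0.45368932, 0.05738295, 0.48019778]), 'wrist_torque': array([ 0.00739982, -0.04869155,  0.03403472]), 'grip_width': 0.08580097264639552} 0.0187
```

View pics/scene0.png

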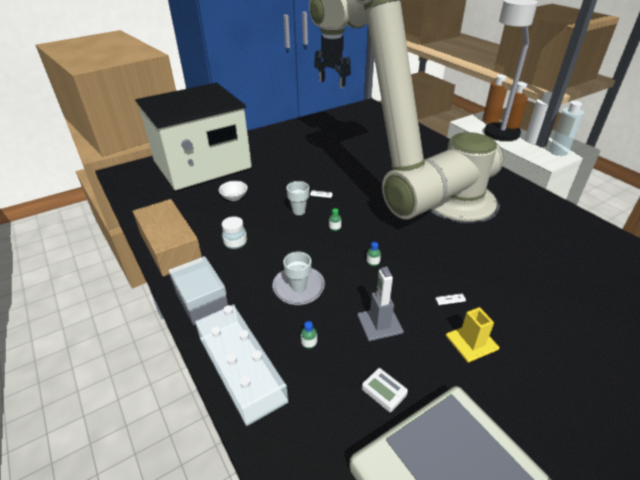

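View pics/top0.png

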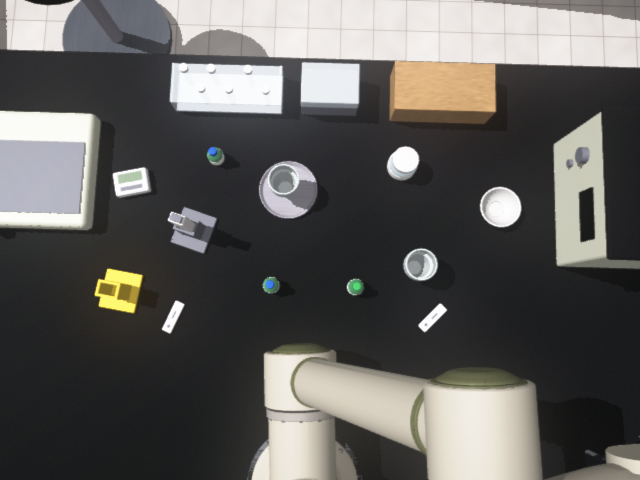

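The scene shows one loose cup: scene (298,198), top (421,265). The tray cup is at scene (297,270), top (284,180). The grey stand with the meter is at top (192,228), and the yellow look-alike at top (120,290) is to be left alone. I'll enlarge these next.

```bash
python3 - <<'E'
from h import *
crop('top0',240,140,460,300,3.6,'c1')
crop('top0',150,190,250,265,8,'c2')
crop('scene0',260,170,420,350,3.3,'c3')
E
```

```text
(no output)
```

View pics/c1.png

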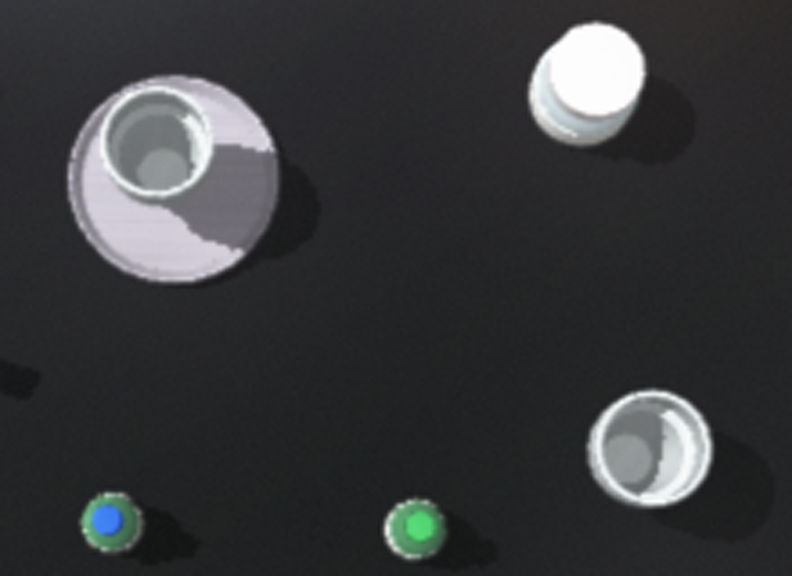

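View pics/c2.png

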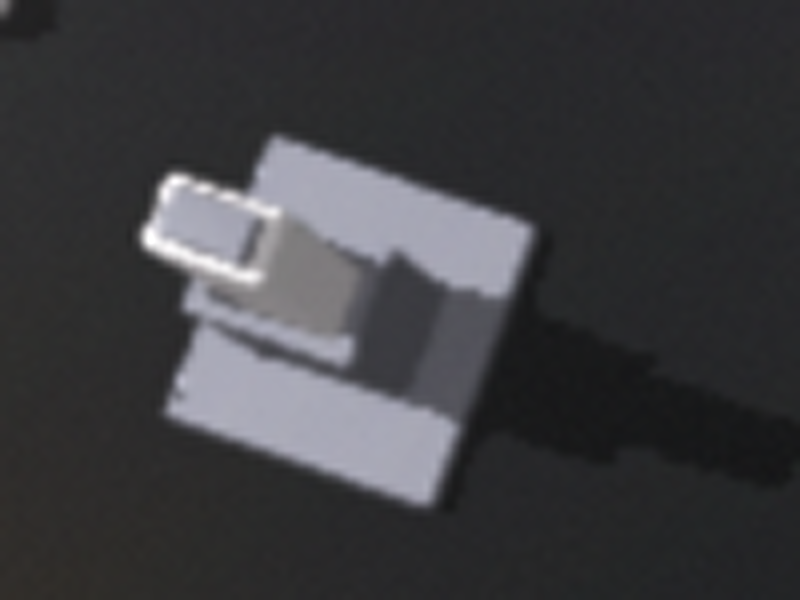

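View pics/c3.png

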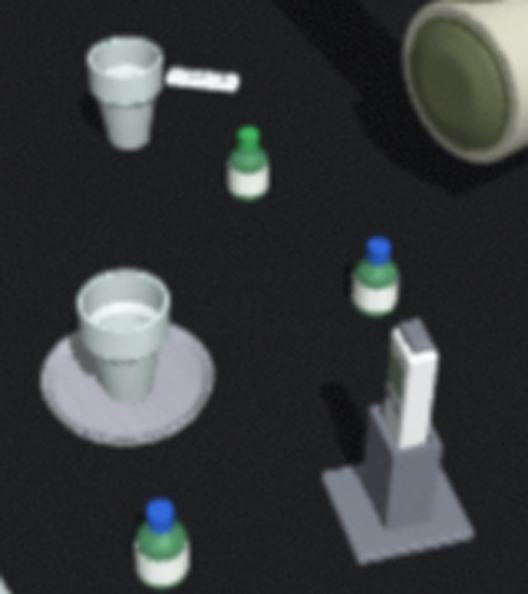

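```bash
python3 - <<'E'
from h import *
t=load('top0'); s=load('scene0')
f=lambda u,v,x0,y0,k:(x0+(u+.5)/k-.5,y0+(v+.5)/k-.5)
A=lambda u,v,z:atz(t,*f(u,v,240,140,3.6),z)
B=lambda u,v,z:atz(t,*f(u,v,150,190,8),z)
fr=A(650,448,.09);tc=A(156.5,141.5,.096);tr=A(173.5,179,.012)
print('fresh',fr,'tray cup',tc,'tray',tr,np.linalg.norm((tc-tr)[:2]))
print('diam',np.linalg.norm(A(588,448,.09)-A(712,448,.09)),np.linalg.norm(A(101,141,.096)-A(212,141,.096)),np.linalg.norm(A(68,179,.012)-A(279,179,.012)))
F=np.array([B(275,135,.008),B(540,225,.008),B(435,508,.008),B(165,415,.008)])
C=np.array([B(175,172,.171),B(283,212,.171),B(262,282,.171),B(143,240,.171)])
for P in(F,C):
    print(P.mean(0),[np.linalg.norm(P[i]-P[(i+1)%4]).round(4) for i in range(4)])
    d=P[0]+P[1]-P[2]-P[3]; print('xaxis yaw',np.degrees(np.arctan2(d[1],d[0])))
for P in(fr,tc,tr,C.mean(0),F.mean(0)): print('scene px',proj(s,P), 'c3',(proj(s,P)-[260,170])*3.3)
for n,u,v,z in[('jar',403,160,.07),('b_green',356,287,.06),('b_blue',270,285,.06),('dish',500,207,.035),('b_blue2',215,155,.06),('timer',131,182,.02),('cass R',432,318,.006),('cassL',173,317,.006)]: print(n,atz(t,u,v,z).round(3))
E
```

```text
fresh [ 0.46811588 -0.22677522  0.09      ] tray cup [0.63816819 0.06307168 0.096     ] tray [0.63456855 0.05677999 0.012     ] 0.007248642083821595
diam 0.07128766787577318 0.0647414321211799 0.13187223145350083
[0.5374567 0.2639468 0.008    ] [np.float64(0.0793), np.float64(0.0843), np.float64(0.0803), np.float64(0.0842)]
xaxis yaw -17.611733407196184
[0.53680128 0.26256342 0.171     ] [np.float64(0.0283), np.float64(0.0178), np.float64(0.031), np.float64(0.0182)]
xaxis yaw -17.47045440231143
scene px [297.7309897  187.08566324] c3 [124.512266    56.38268869]
scene px [296.96290873 260.45001701] c3 [121.9775988  298.48505612]
scene px [298.3631212  283.26774135] c3 [126.59829997 373.78354644]
scene px [385.26514715 269.52489125] c3 [413.37498558 328.43214113]
scene px [379.46840121 321.32356638] c3 [394.24572399 499.36776904]
jar [ 0.694 -0.192  0.07 ]
b_green [ 0.418 -0.097  0.06 ]
b_blue [0.417 0.085 0.06 ]
dish [ 0.604 -0.412  0.035]
b_blue2 [0.696 0.216 0.06 ]
timer [0.639 0.408 0.02 ]
cass R [ 0.358 -0.27   0.006]
cassL [0.343 0.299 0.006]
```

```bash
python3 - <<'E'
from h import *
t=load('top0'); s=load('scene0')
def draw(im,f,box,k,circs,out):
    x0,y0,x1,y1=box
    c=cv2.resize(im['color'][y0:y1,x0:x1,::-1],None,fx=k,fy=k,interpolation=cv2.INTER_CUBIC)
    for (x,y,z,r) in circs:
        a=np.linspace(0,2*np.pi,60)
        p=[((proj(im,[x+r*np.cos(b),y+r*np.sin(b),z])-[x0,y0]+.5)*k-.5) for b in a]
        cv2.polylines(c,[np.array(p).round().astype(np.int32)],True,(0,0,255),1)
    return c
fr=(.468,-.2295);tc=(.638,.063)
L=[]
for nm,p,z in(('f',fr,0),('t',tc,.006)):
    C=[(*p,z+.09,.033),(*p,z+.09,.030),(*p,z+.06,.033),(*p,z+.056,.0275),(*p,z,.018)]
    u,v=proj(t,[*p,.05]).astype(int); a=draw(t,0,(u-28,v-28,u+28,v+28),7,C[:2]+C[4:],'')
    u,v=proj(s,[*p,.05]).astype(int); b=draw(s,0,(u-28,v-28,u+28,v+28),7,C,'')
    L.append(np.hstack([a,b]))
cv2.imwrite('pics/fit.png',cv2.resize(np.vstack(L),(600,600)))
E
```

```text
(no output)
```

View pics/fit.png

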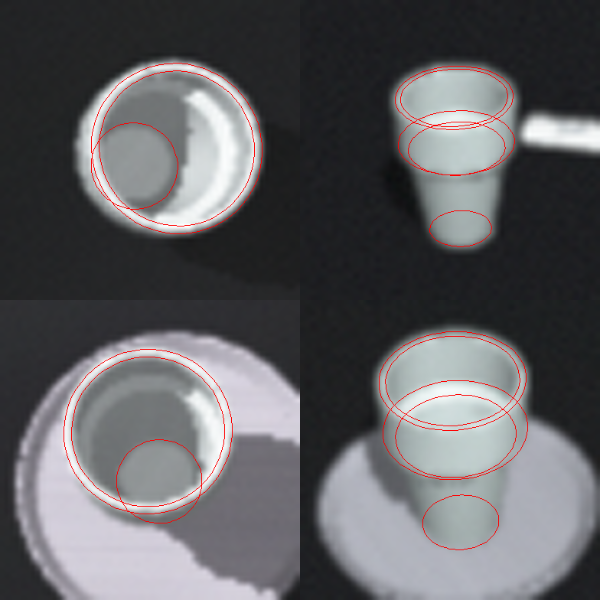

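Overlay check: both cups fit to about 1 mm. Fresh cup is at (0.468,-0.2295) and tray cup at (0.638,0.063). The meter is at (0.537,0.263) with its +x axis at a yaw of -17.5°. It is the white meter in the grey stand, and the yellow stand is empty. I'll move above the fresh cup and turn the tool 33.1° clockwise so the jaws already line up with the meter.

jog_arm(travel=[[0.016, 0.015, -0.0015], [0.016, 0.015, -0.0015], [0.016, 0.015, -0.0015], [0.016, 0.015, -0.0015], [0.016, 0.015, -0.0015], [0.016, 0.015, -0.0015], [0.016, 0.015, -0.0015], [0.016, 0.015, -0.0015], [0.016, 0.015, -0.0015], [0.016, 0.015, -0.0015], [0.016, 0.015, -0.0015], [0.016, 0.015, -0.0015], [0.016, 0.015, -0.0015], [0.016, 0.015, -0.0015], [0.016, 0.015, -0.0015], [0.016, 0.015, -0.0015], [0.016, 0.015, -0.0015], [0.016, 0.015, -0.0015], [0.016, 0.015, -0.0015], [0.016, 0.015, -0.0015]], dr=[[0, 0, -0.0289], [0, 0, -0.0289], [0, 0, -0.0289], [0, 0, -0.0289], [0, 0, -0.0289], [0, 0, -0.0289], [0, 0, -0.0289], [0, 0, -0.0289], [0, 0, -0.0289], [0, 0, -0.0289], [0, 0, -0.0289], [0, 0, -0.0289], [0, 0, -0.0289], [0, 0, -0.0289], [0, 0, -0.0289], [0, 0, -0.0289], [0, 0, -0.0289], [0, 0, -0.0289], [0, 0, -0.0289], [0, 0, -0.0289]], jaw=0.0854, newtons=50)

```text
time_s: 1.77
position: [0.4682, -0.2288, 0.201]
tool_rot: [[0.953, -0.303, -0.001], [-0.303, -0.953, 0.0], [-0.001, -0.0, -1.0]]
ft_force: [-0.4, -1.5, 0.0]
grip_width: 0.0856
```

jog_arm(travel=[[0, 0, 0], [0, 0, 0]], dr=[[0, 0, 0], [0, 0, 0]])

```text
time_s: 1.93
position: [0.4678, -0.2292, 0.2009]
tool_rot: [[0.954, -0.299, -0.001], [-0.299, -0.954, 0.0], [-0.001, -0.0, -1.0]]
ft_force: [-0.5, -0.4, 0.6]
grip_width: 0.0855
```

jog_arm(travel=[[0, 0, -0.0145], [0, 0, -0.0145], [0, 0, -0.0145], [0, 0, -0.0145], [0, 0, -0.0145], [0, 0, -0.0145], [0, 0, -0.0145], [0, 0, -0.0145], [0, 0, -0.0145], [0, 0, -0.0145], [0, 0, 0], [0, 0, 0]], dr=[[0, 0, 0], [0, 0, 0], [0, 0, 0], [0, 0, 0], [0, 0, 0], [0, 0, 0], [0, 0, 0], [0, 0, 0], [0, 0, 0], [0, 0, 0], [0, 0, 0], [0, 0, 0]])

```text
time_s: 2.93
position: [0.467, -0.2303, 0.0562]
tool_rot: [[0.953, -0.302, -0.001], [-0.302, -0.953, 0.001], [-0.001, -0.0, -1.0]]
ft_force: [0.2, -0.8, 0.5]
grip_width: 0.0852
```

jog_arm(travel=[[0, 0, 0], [0, 0, 0], [0, 0, 0], [0, 0, 0], [0, 0, 0], [0, 0, 0], [0, 0, 0], [0, 0, 0]], dr=[[0, 0, 0], [0, 0, 0], [0, 0, 0], [0, 0, 0], [0, 0, 0], [0, 0, 0], [0, 0, 0], [0, 0, 0]], jaw=0.05, newtons=40)

```text
time_s: 3.6
position: [0.4681, -0.2302, 0.0575]
tool_rot: [[0.954, -0.301, 0.002], [-0.301, -0.954, -0.002], [0.002, 0.001, -1.0]]
ft_force: [-0.6, 1.1, 6.5]
grip_width: 0.0637
```

```bash
python3 - <<'E'
from h import *
snap('scene','s1');crop('s1',250,140,350,230,7,'c4')
E
```

```text
(no output)
```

View pics/c4.png

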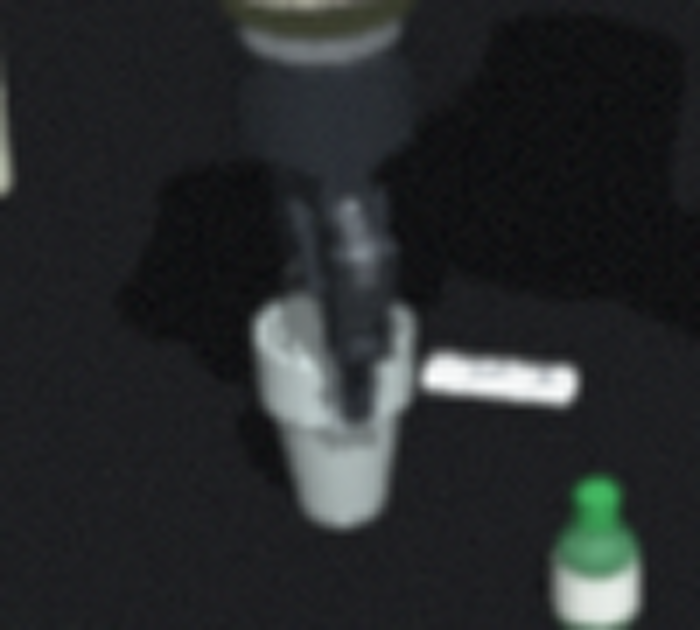

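Grip is on the collar, but the fingertips (c4 (358,415)) reach down to the shoulder, where the tray cup's rim will be. I'll regrip 6 mm higher.

jog_arm(travel=[[0, 0, 0], [0, 0, 0], [0, 0, 0], [0, 0, 0], [0, 0, 0], [0, 0, 0.006], [0, 0, 0], [0, 0, 0]], dr=[[0, 0, 0], [0, 0, 0], [0, 0, 0], [0, 0, 0], [0, 0, 0], [0, 0, 0], [0, 0, 0], [0, 0, 0]], jaw=0.0854)

```text
time_s: 4.32
position: [0.4678, -0.2299, 0.0628]
tool_rot: [[0.953, -0.301, 0.001], [-0.301, -0.953, -0.001], [0.001, 0.0, -1.0]]
ft_force: [1.0, 0.2, 0.4]
grip_width: 0.0855
```

jog_arm(travel=[[0, 0, 0], [0, 0, 0], [0, 0, 0], [0, 0, 0], [0, 0, 0], [0, 0, 0], [0, 0, 0], [0, 0, 0]], dr=[[0, 0, 0], [0, 0, 0], [0, 0, 0], [0, 0, 0], [0, 0, 0], [0, 0, 0], [0, 0, 0], [0, 0, 0]], jaw=0.05, newtons=40)

```text
time_s: 4.98
position: [0.4678, -0.2297, 0.0626]
tool_rot: [[0.953, -0.301, 0.0], [-0.301, -0.953, 0.0], [0.0, -0.0, -1.0]]
ft_force: [-0.5, 2.1, 4.8]
grip_width: 0.0638
```

jog_arm(travel=[[0, 0, 0.01], [0, 0, 0.015], [0, 0, 0.02], [0, 0, 0.02], [0, 0, 0.02], [0, 0, 0.02], [0, 0, 0.02], [0, 0, 0.015], [0, 0, 0], [0, 0, 0]], dr=[[0, 0, 0], [0, 0, 0], [0, 0, 0], [0, 0, 0], [0, 0, 0], [0, 0, 0], [0, 0, 0], [0, 0, 0], [0, 0, 0], [0, 0, 0]])

```text
time_s: 5.82
position: [0.4676, -0.2298, 0.2019]
tool_rot: [[0.953, -0.301, 0.0], [-0.301, -0.953, -0.0], [0.0, 0.0, -1.0]]
ft_force: [0.2, 0.6, -1.2]
grip_width: 0.0638
```

```bash
python3 - <<'E'
from h import *
snap('scene','s2');snap('top','t2');crop('s2',230,80,370,200,5,'c5')
E
```

```text
(no output)
```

View pics/c5.png

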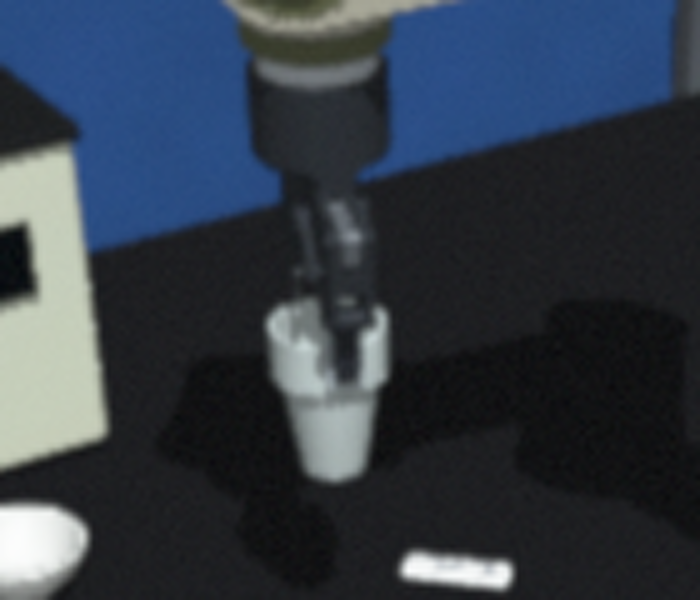

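jog_arm(travel=[[0.0106, 0.0183, 0], [0.0106, 0.0183, 0], [0.0106, 0.0183, 0], [0.0106, 0.0183, 0], [0.0106, 0.0183, 0], [0.0106, 0.0183, 0], [0.0106, 0.0183, 0], [0.0106, 0.0183, 0], [0.0106, 0.0183, 0], [0.0106, 0.0183, 0], [0.0106, 0.0183, 0], [0.0106, 0.0183, 0], [0.0106, 0.0183, 0], [0.0106, 0.0183, 0], [0.0106, 0.0183, 0], [0.0106, 0.0183, 0], [0.0006, 0, 0], [0, 0, 0], [0, 0, 0]], dr=[[0, 0, 0], [0, 0, 0], [0, 0, 0], [0, 0, 0], [0, 0, 0], [0, 0, 0], [0, 0, 0], [0, 0, 0], [0, 0, 0], [0, 0, 0], [0, 0, 0], [0, 0, 0], [0, 0, 0], [0, 0, 0], [0, 0, 0], [0, 0, 0], [0, 0, 0], [0, 0, 0], [0, 0, 0]])

```text
time_s: 7.5
position: [0.6374, 0.0625, 0.2012]
tool_rot: [[0.953, -0.302, -0.002], [-0.302, -0.953, -0.0], [-0.002, 0.001, -1.0]]
ft_force: [-0.6, 0.2, -0.9]
grip_width: 0.0637
```

```bash
python3 - <<'E'
from h import *
snap('scene','s3');crop('s3',240,150,380,300,4,'c6');print(proj(load('s3'),[.638,.063,.139]),proj(load('s3'),[.638,.063,.096]))
E
```

```text
[296.22538059 246.68715506] [297.00870462 260.4077322 ]
```

View pics/c6.png

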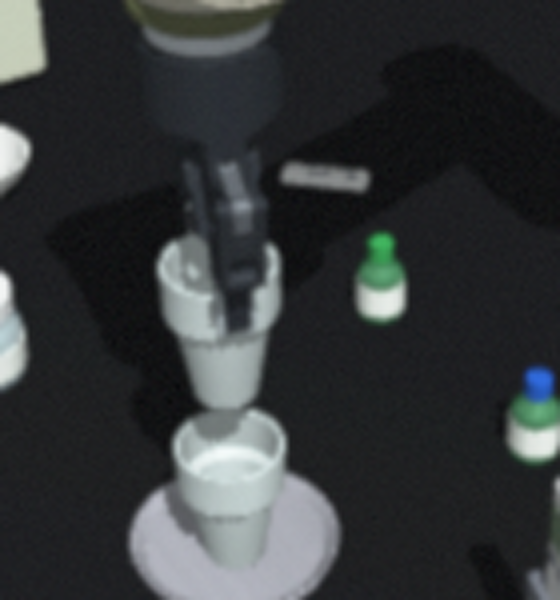

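The foot lines up over the tray cup (c6 foot (225,395), mouth (229,447)). Lowering.

jog_arm(travel=[[0.0003, 0.0003, -0.008], [0.0003, 0.0002, -0.008], [0, 0, -0.008], [0, 0, -0.008], [0, 0, -0.008], [0, 0, -0.008], [0, 0, -0.008], [0, 0, -0.008], [0, 0, -0.008], [0, 0, -0.008], [0, 0, -0.005], [0, 0, -0.005], [0, 0, -0.003], [0, 0, 0], [0, 0, 0]], dr=[[0, 0, 0], [0, 0, 0], [0, 0, 0], [0, 0, 0], [0, 0, 0], [0, 0, 0], [0, 0, 0], [0, 0, 0], [0, 0, 0], [0, 0, 0], [0, 0, 0], [0, 0, 0], [0, 0, 0], [0, 0, 0], [0, 0, 0]])

```text
time_s: 8.8
position: [0.6386, 0.0635, 0.1095]
tool_rot: [[0.953, -0.301, 0.0], [-0.301, -0.953, -0.0], [0.0, -0.0, -1.0]]
ft_force: [0.7, -0.0, -0.6]
grip_width: 0.0634
```

jog_arm(travel=[[0, 0, -0.002], [0, 0, -0.002], [0, 0, -0.002], [0, 0, 0], [0, 0, 0]], dr=[[0, 0, 0], [0, 0, 0], [0, 0, 0], [0, 0, 0], [0, 0, 0]])

```text
time_s: 9.22
position: [0.6384, 0.0635, 0.1032]
tool_rot: [[0.953, -0.301, -0.0], [-0.301, -0.953, 0.0], [-0.0, 0.0, -1.0]]
ft_force: [0.3, 0.7, -0.9]
grip_width: 0.0636
```

jog_arm(travel=[[0, 0, -0.001], [0, 0, -0.001], [0, 0, -0.001], [0, 0, -0.001], [0, 0, 0], [0, 0, 0]], dr=[[0, 0, 0], [0, 0, 0], [0, 0, 0], [0, 0, 0], [0, 0, 0], [0, 0, 0]])

```text
time_s: 9.72
position: [0.6389, 0.0634, 0.1005]
tool_rot: [[0.953, -0.301, 0.002], [-0.301, -0.953, -0.0], [0.002, -0.0, -1.0]]
ft_force: [-1.2, -0.5, 5.8]
grip_width: 0.0638
```

```bash
python3 - <<'E'
from h import *
snap('scene','s4');crop('s4',250,200,350,320,5,'c7')
E
```

```text
(no output)
```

View pics/c7.png

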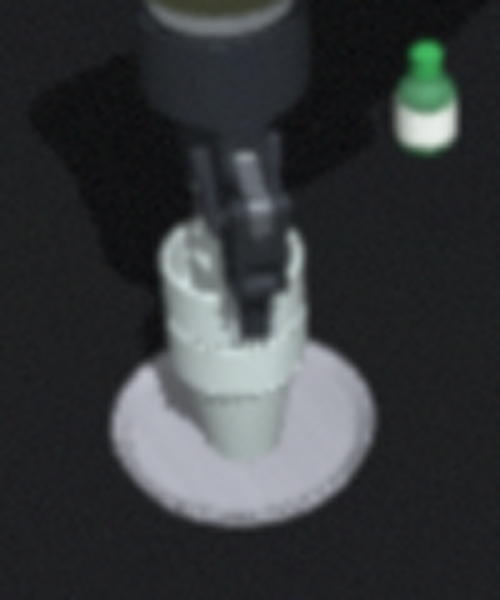

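Contact is at about 6 N at the expected height, and the shoulder meets the tray cup's rim (c7 (235,340)). I'll release and rise.

jog_arm(travel=[[0, 0, 0], [0, 0, 0], [0, 0, 0], [0, 0, 0], [0, 0, 0], [0, 0, 0], [0, 0, 0.01], [0, 0, 0.02], [0, 0, 0.02], [0, 0, 0.02], [0, 0, 0.02], [0, 0, 0.02], [0, 0, 0.02], [0, 0, 0.02], [0, 0, 0.01], [0, 0, 0]], dr=[[0, 0, 0], [0, 0, 0], [0, 0, 0], [0, 0, 0], [0, 0, 0], [0, 0, 0], [0, 0, 0], [0, 0, 0], [0, 0, 0], [0, 0, 0], [0, 0, 0], [0, 0, 0], [0, 0, 0], [0, 0, 0], [0, 0, 0], [0, 0, 0]], jaw=0.0854)

```text
time_s: 11.1
position: [0.639, 0.0635, 0.2623]
tool_rot: [[0.953, -0.301, 0.005], [-0.301, -0.954, -0.0], [0.005, -0.001, -1.0]]
ft_force: [-0.1, 0.2, 0.4]
grip_width: 0.0855
```

jog_arm(travel=[[-0.0102, 0.02, 0], [-0.0102, 0.02, 0], [-0.0102, 0.02, 0], [-0.0102, 0.02, 0], [-0.0102, 0.02, 0], [-0.0102, 0.02, 0], [-0.0102, 0.02, 0], [-0.0102, 0.02, 0], [-0.0102, 0.02, 0], [-0.0102, 0.02, 0], [0, 0, 0], [0, 0, 0], [0, 0, 0]], dr=[[0, 0, 0], [0, 0, 0], [0, 0, 0], [0, 0, 0], [0, 0, 0], [0, 0, 0], [0, 0, 0], [0, 0, 0], [0, 0, 0], [0, 0, 0], [0, 0, 0], [0, 0, 0], [0, 0, 0]])

```text
time_s: 12.18
position: [0.5365, 0.2631, 0.2586]
tool_rot: [[0.953, -0.302, -0.001], [-0.302, -0.953, -0.001], [-0.001, 0.001, -1.0]]
ft_force: [-0.8, 0.3, 1.2]
grip_width: 0.0853
```

```bash
python3 - <<'E'
from h import *
snap('scene','s5');snap('top','t5');crop('s5',240,200,440,350,4,'c8');crop('t5',150,130,350,280,4,'c9')
print(observe()['position'],observe()['q'])
E
```

```text
[0.53680143 0.26266167 0.25880273] [ 1.47377835e+01  2.58007562e+01  6.32794597e+01 -8.86819587e-03
  9.09679426e+01  1.22345017e+02]
```

View pics/c8.png

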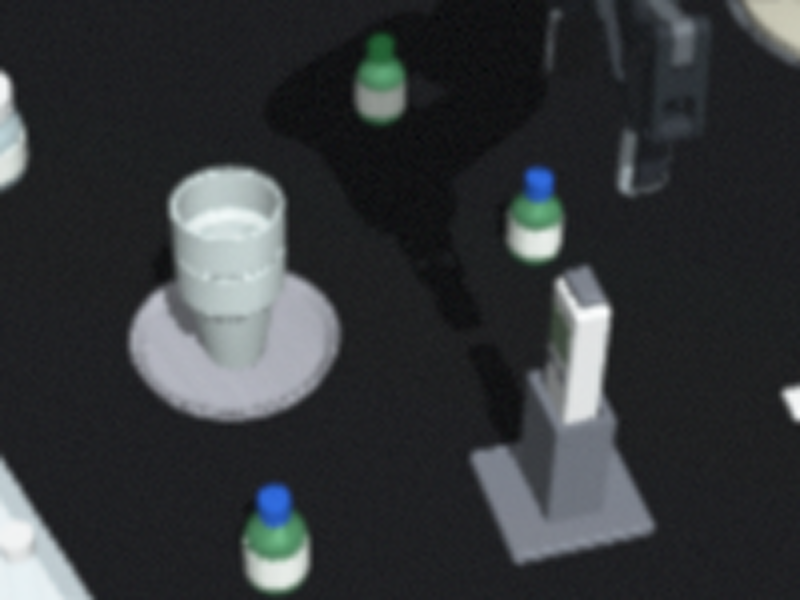

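View pics/c9.png

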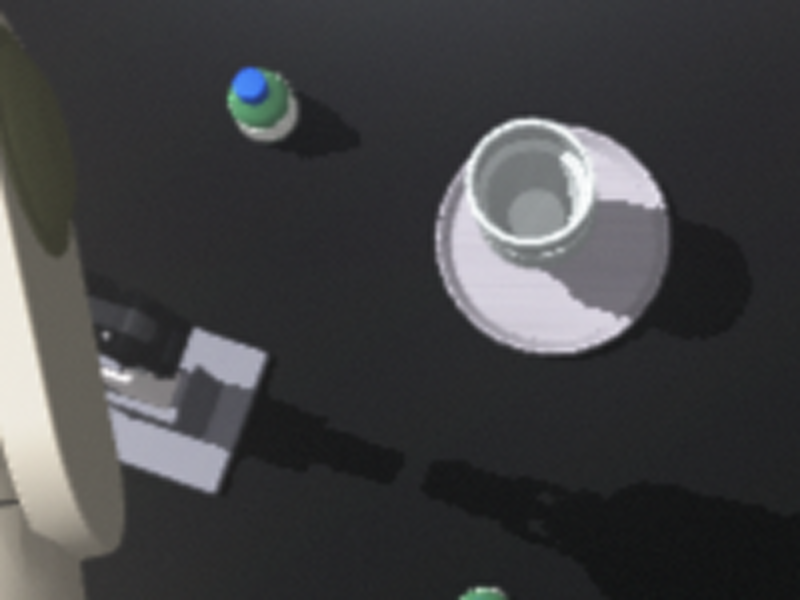

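The cups are nested and upright on the tray. Descending on the meter.

jog_arm(travel=[[0, 0.0003, -0.0147], [0, 0.0003, -0.0147], [0, 0, -0.0147], [0, 0, -0.0147], [0, 0, -0.0147], [0, 0, -0.0147], [0, 0, -0.0147], [0, 0, -0.0147], [0, 0, -0.0147], [0, 0, -0.0147], [0, 0, 0], [0, 0, 0]], dr=[[0, 0, 0], [0, 0, 0], [0, 0, 0], [0, 0, 0], [0, 0, 0], [0, 0, 0], [0, 0, 0], [0, 0, 0], [0, 0, 0], [0, 0, 0], [0, 0, 0], [0, 0, 0]])

```text
time_s: 13.28
position: [0.5366, 0.2634, 0.112]
tool_rot: [[0.953, -0.302, -0.001], [-0.302, -0.953, -0.0], [-0.001, 0.001, -1.0]]
ft_force: [0.5, 0.1, -0.4]
grip_width: 0.0853
```

```bash
python3 - <<'E'
from h import *
snap('scene','s6');crop('s6',330,200,450,350,4,'c10')
t=load('t5');s=load('s5')
p=atz(t,150+530.5/4,130+180.5/4,.127);print(p,proj(s,p),(proj(s,p)-[240,200])*4)
E
```

```text
[0.63872399 0.06243579 0.127     ] [296.06135217 250.56724408] [224.24540868 202.26897631]
```

View pics/c10.png

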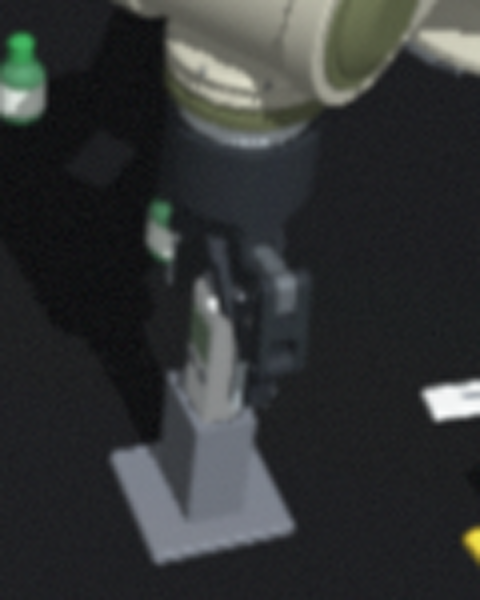

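The jaws straddle the meter (c10 (215,350)). Closing.

jog_arm(travel=[[0, 0, 0], [0, 0, 0], [0, 0, 0], [0, 0, 0], [0, 0, 0], [0, 0, 0], [0, 0, 0], [0, 0, 0], [0, 0, 0], [0, 0, 0]], dr=[[0, 0, 0], [0, 0, 0], [0, 0, 0], [0, 0, 0], [0, 0, 0], [0, 0, 0], [0, 0, 0], [0, 0, 0], [0, 0, 0], [0, 0, 0]], jaw=0.015, newtons=70)

```text
time_s: 14.17
position: [0.5368, 0.2643, 0.1129]
tool_rot: [[0.954, -0.301, 0.001], [-0.301, -0.954, 0.0], [0.001, -0.001, -1.0]]
ft_force: [0.6, 0.0, 4.9]
grip_width: 0.0312
```

jog_arm(travel=[[0, 0, 0.005], [0, 0, 0.01], [0, 0, 0.015], [0, 0, 0.015], [0, 0, 0.015], [0, 0, 0.015], [0, 0, 0.015], [0, 0, 0.015], [0, 0, 0.015], [0, 0, 0.015], [0, 0, 0.015], [0, 0, 0.015], [0, 0, 0.015], [0, 0, 0], [0, 0, 0]], dr=[[0, 0, 0], [0, 0, 0], [0, 0, 0], [0, 0, 0], [0, 0, 0], [0, 0, 0], [0, 0, 0], [0, 0, 0], [0, 0, 0], [0, 0, 0], [0, 0, 0], [0, 0, 0], [0, 0, 0], [0, 0, 0], [0, 0, 0]])

```text
time_s: 15.42
position: [0.5363, 0.2641, 0.2927]
tool_rot: [[0.953, -0.301, 0.001], [-0.301, -0.953, 0.0], [0.001, -0.0, -1.0]]
ft_force: [0.3, 0.7, -2.5]
grip_width: 0.031
```

```bash
python3 - <<'E'
from h import *
snap('scene','s7');crop('s7',320,130,470,350,2.7,'c11')
E
```

```text
(no output)
```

View pics/c11.png

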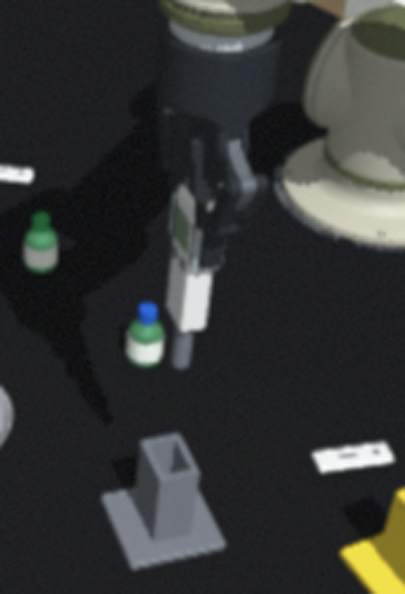

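The meter is drawn out and held, with its display toward +x. I'll yaw +20° to line up radially, then tilt -45° about the meter's y axis so the display faces up.

jog_arm(travel=[[0, 0, 0.003], [0, 0, 0.003], [0, 0, 0.003], [0, 0, 0.003], [0, 0, 0.003], [0, 0, 0], [0, 0, 0], [0, 0, 0], [0, 0, 0], [0, 0, 0]], dr=[[0, 0, 0.035], [0, 0, 0.035], [0, 0, 0.035], [0, 0, 0.035], [0, 0, 0.035], [0, 0, 0.035], [0, 0, 0.035], [0, 0, 0.035], [0, 0, 0.035], [0, 0, 0.035]])

```text
time_s: 16.3
position: [0.5361, 0.264, 0.3058]
tool_rot: [[0.999, 0.045, -0.003], [0.045, -0.999, -0.001], [-0.003, 0.001, -1.0]]
ft_force: [0.5, 0.2, -0.3]
grip_width: 0.0312
```

jog_arm(travel=[[0, 0, 0], [0, 0, 0], [0, 0, 0], [0, 0, 0], [0, 0, 0], [0, 0, 0], [0, 0, 0], [0, 0, 0], [0, 0, 0], [0, 0, 0], [0, 0, 0], [0, 0, 0], [0, 0, 0], [0, 0, 0], [0, 0, 0], [0, 0, 0], [0, 0, 0], [0, 0, 0]], dr=[[0.0021, -0.049, 0], [0.0021, -0.049, 0], [0.0021, -0.049, 0], [0.0021, -0.049, 0], [0.0021, -0.049, 0], [0.0021, -0.049, 0], [0.0021, -0.049, 0], [0.0021, -0.049, 0], [0.0021, -0.049, 0], [0.0021, -0.049, 0], [0.0021, -0.049, 0], [0.0021, -0.049, 0], [0.0021, -0.049, 0], [0.0021, -0.049, 0], [0.0021, -0.049, 0], [0.0021, -0.049, 0], [0, 0, 0], [0, 0, 0]])

```text
time_s: 17.8
position: [0.5358, 0.264, 0.306]
tool_rot: [[0.709, 0.044, 0.703], [0.032, -0.999, 0.03], [0.704, 0.002, -0.71]]
ft_force: [0.9, -0.3, -0.5]
grip_width: 0.0314
```

```bash
python3 - <<'E'
from h import *
snap('scene','s8');crop('s8',270,130,470,330,3,'c12');print(observe()['q'])
E
```

```text
[ 20.26942698  10.46186169  90.69205236 -20.87590877  37.29197222
 119.6499312 ]
```

View pics/c12.png

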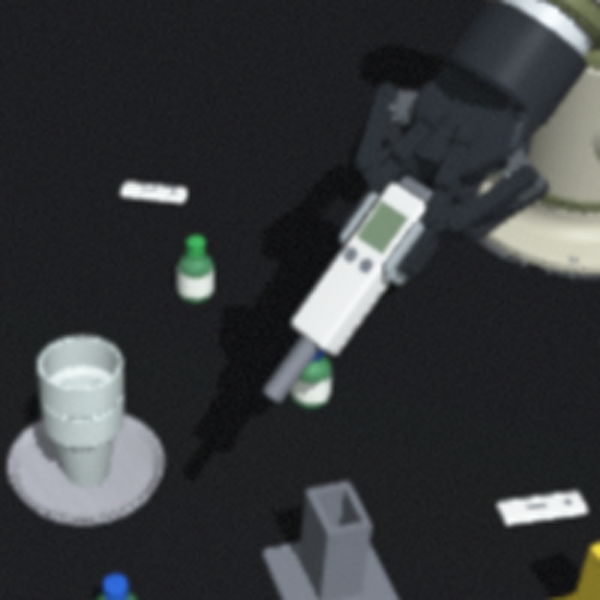

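The display faces up and the meter is slanted 45°. Now I'll carry it over the cup at height.

jog_arm(travel=[[0.002, -0.0146, 0], [0.002, -0.0146, 0], [0.002, -0.0146, 0], [0.002, -0.0146, 0], [0.002, -0.0146, 0], [0.002, -0.0146, 0], [0.002, -0.0146, 0], [0.002, -0.0146, 0], [0.002, -0.0146, 0], [0.002, -0.0146, 0], [0.002, -0.0146, 0], [0.002, -0.0146, 0], [0.002, -0.0146, 0], [0.002, -0.0146, 0], [0, 0, 0], [0, 0, 0]], dr=[[0, 0, 0], [0, 0, 0], [0, 0, 0], [0, 0, 0], [0, 0, 0], [0, 0, 0], [0, 0, 0], [0, 0, 0], [0, 0, 0], [0, 0, 0], [0, 0, 0], [0, 0, 0], [0, 0, 0], [0, 0, 0], [0, 0, 0], [0, 0, 0]])

```text
time_s: 19.18
position: [0.5648, 0.0591, 0.3074]
tool_rot: [[0.707, 0.042, 0.706], [0.03, -0.999, 0.03], [0.706, 0.0, -0.708]]
ft_force: [-0.1, 1.2, -0.8]
grip_width: 0.031
```

jog_arm(travel=[[0, 0, -0.007], [0, 0, -0.007], [0, 0, -0.007], [0, 0, -0.007], [0, 0, -0.007], [0, 0, -0.007], [0, 0, -0.007], [0, 0, -0.006], [0, 0, -0.005], [0, 0, -0.004], [0, 0, 0], [0, 0, 0], [0, 0, 0]], dr=[[0, 0, 0], [0, 0, 0], [0, 0, 0], [0, 0, 0], [0, 0, 0], [0, 0, 0], [0, 0, 0], [0, 0, 0], [0, 0, 0], [0, 0, 0], [0, 0, 0], [0, 0, 0], [0, 0, 0]])

```text
time_s: 20.27
position: [0.5646, 0.0597, 0.2437]
tool_rot: [[0.706, 0.043, 0.706], [0.031, -0.999, 0.03], [0.707, 0.001, -0.707]]
ft_force: [0.1, 0.4, -0.6]
grip_width: 0.0312
```

```bash
python3 - <<'E'
from h import *
s=snap('scene','s9');t=snap('top','t9');crop('s9',250,190,370,330,4.2,'c13');crop('t9',230,130,350,280,4,'c14')
o=observe();tip=o['position']+.105*o['tool_rot'][:,2];print(o['position'],o['tool_rot'][:,2],tip,o['ft_force'])
print('tip c13',(proj(s,tip)-[250,190])*4.2,'c14',(proj(t,tip)-[230,130])*4)
E
```

```text
[0.56457827 0.05967131 0.24374077] [ 0.70652077  0.03014496 -0.70704999] [0.63876295 0.06283653 0.16950052] [-0.17695159  0.24635349 -1.08995277]
tip c13 [190.34156336 195.63814702] c14 [205.01549005 159.50768371]
```

View pics/c13.png

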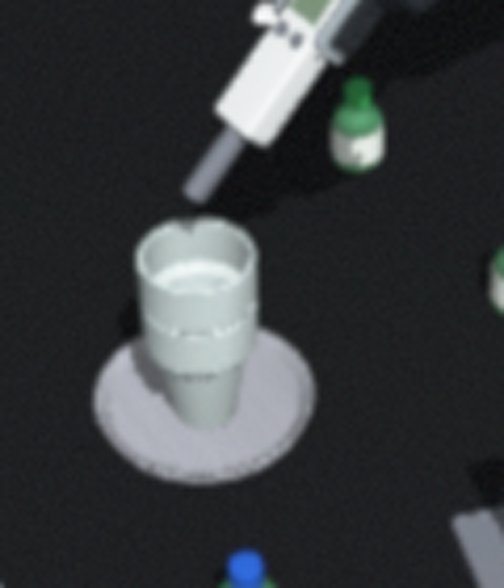

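View pics/c14.png

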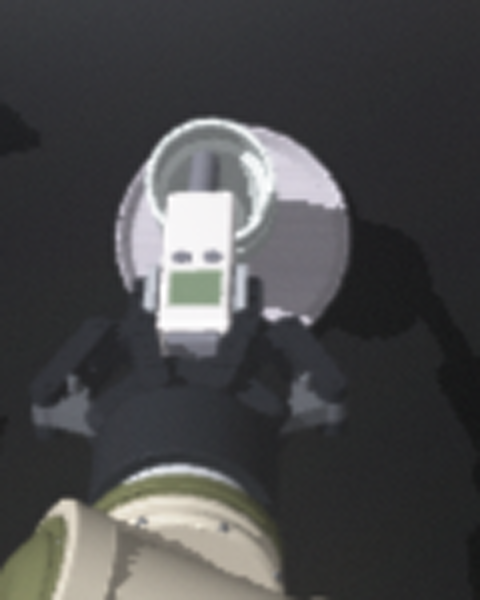

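The measured tip matches the computed one: scene (196,192), top (206,150) at the end face's upper edge. It is centred over the cup but 42 mm above the mouth, so I'll lower it 9 mm.

jog_arm(travel=[[0, 0, -0.003], [0, 0, -0.003], [0, 0, -0.003], [0, 0, 0], [0, 0, 0], [0, 0, 0], [0, 0, 0], [0, 0, 0]], dr=[[0, 0, 0], [0, 0, 0], [0, 0, 0], [0, 0, 0], [0, 0, 0], [0, 0, 0], [0, 0, 0], [0, 0, 0]])

```text
time_s: 21.03
position: [0.5645, 0.0597, 0.2345]
tool_rot: [[0.707, 0.044, 0.706], [0.031, -0.999, 0.03], [0.707, 0.001, -0.707]]
ft_force: [0.2, -0.2, 0.2]
grip_width: 0.0314
```

```bash
python3 - <<'E'
from h import *
s=snap('scene','s10');t=snap('top','t10')
o=observe();tip=o['position']+.105*o['tool_rot'][:,2];print(tip,o['ft_force'],o['qvel'],o['time_s'])
E
```

```text
[0.6386266  0.06289588 0.16016307] [-0.26505516 -0.52976163 -1.54977456] [ 0.03245234  0.01968765  0.01826134  0.09000454 -0.00344616 -0.04299829] 21.1333
```

View pics/s10.png

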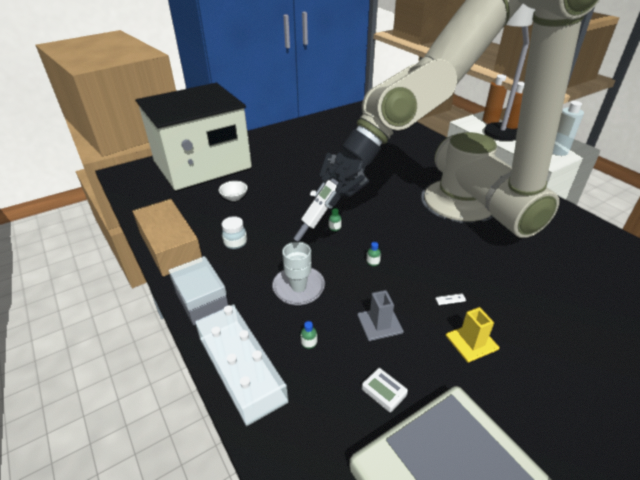

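View pics/t10.png

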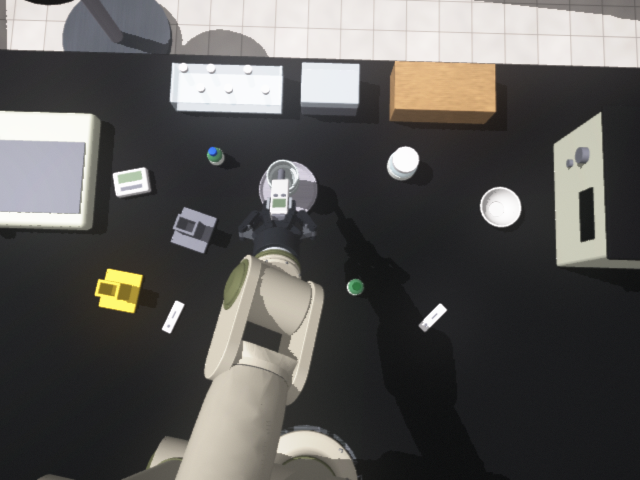

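The cups are nested on the tray, the meter is slanted with its display up over the mouth (scene (295,240)), and the bystanders have not moved. Handing in.

```bash
python3 -c "
from h import *
print(close_job())"
```

```text
the job is handed in; nothing more can be done
None
```

The job is handed in, at about 21 s on the clock. The fresh cup is nested upright in the tray cup and released. The meter is drawn out of its grey stand and still held over the cup.

- **Cups:** seating stopped at about 6 N, with the fresh cup's underside 38 mm above the bench, against about 37 mm expected. Both cameras showed it nested and upright after release.
- **Regrip:** my first hold on the fresh cup reached down to its shoulder. I opened, moved up 6 mm and gripped it again before lifting.
- **Meter:** the tool is at 45° with the display up. From the arm pose the tip is at (0.6386, 0.0629, 0.160), about 33 mm above the mouth. It is within 1 mm of the cup centre measured in the pictures (0.6387, 0.0624), though the calibration itself is only good to about 2 mm. The wrist force was within sensor noise, so nothing was touching.
- **Other things:** every bystander in view and the yellow stand were unmoved in the last pictures. The blue-capped bottle nearest the arm was hidden in the top view but visible in the scene view. No check failed.

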